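Put down the kickstand of the measuring wheel and hold it upright

ROBOT

A 6-joint arm with a two-finger parallel gripper is mounted at the origin on the work surface. World frame = base frame: x ahead of the robot, y to its left, z up, the work surface at z = 0. Lengths are in m, angles in rad, forces in N, time in s.
With the tool pointing down it reaches from about 0.325 to 0.775 m from the base axis. Payload 5.5 kg.
Tool frame: the origin (TCP) lies between the finger pads, 19 mm behind the fingertips; this is the grasp point; z points along the fingers, y is the line along which they close (so a half turn about z gives the same grasp; the last joint's range is limited). The gripper opens to 85 mm and grips with 20 to 120 N. Pads are 22 mm wide; open, the fingers measure 114 mm over their backs; the gripper's body (76 mm by 85 mm) begins 54 mm behind the grasp point. The pads swing forward as they close: fully open they stand 13 mm farther back than shut.
Start: joints at [-1.201, 0.091, 1.231, -0, 1.82, -0.057], TCP at [0.248, -0.546, 0.25] pointing down, gripper open.
Joint ranges: [-2.87, 2.87], [-0.86, 2.18], [0.17, 2.46], [-1.51, 4.65], [0.06, 2.69], [-2.65, 2.65]. Speed limits (rad/s): [2.57, 2.57, 3.01, 3.14, 3.14, 3.14].

INTERFACE

Orientations are given as a unit quaternion [w, x, y, z].
In Python, from workcell import manip gives the robot as it stands.
- The arm moves only by the tool servo_tool, never from a script. Its argument "deltas" is a list of rows, each a list of 7 numbers: the shift along the world's x, y, z in a scale on which 1.0 is 30 cm, then the turn, a rotation vector about the world's x, y, z in shares of pi rad (1.0 is pi rad), then the closure, from 0 (fully open) to 1 (shut). A call has 1 to 8 rows; each row is the pose to reach, as a shift and turn from the pose commanded when the call began; what a row does not reach only later rows make up. A row lasts 1/8 s, in which the tool goes at most 62.5 mm and 10.7 degrees, less where a joint would pass 70% of its speed; a pose out of reach is approached as far as the arm can. A shift or turn number past 1, either way, is cut back to 1. A call with a gripper value outside its range is refused whole. The fingers move at their own pace and stop on an object; the grip force is fixed at half the most. Time passes only in rows, so rows that repeat a pose let the fingers close. It gives the time, the measured TCP pose, the force, the opening and the grip force at its end, in the units of the state.
- manip.observe(): the state, without advancing time (a new reading comes with each control period).
- manip.capture(name): name is "scene" or "top"; returns (picture, depth): 384x512x3 uint8, red, green, blue; 384x512 float32, m along the optical axis (not along the pixel's ray), 0 where there is no reading.
- manip.camera_model(name): a dict with "intrinsics" (3x3 intrinsics, pixels), "pose" (4x4, takes a point from camera to world coordinates). Camera axes: x right, y up, looking along -z (the intrinsics and any distortion apply to the point x, -y, -z); pixel columns grow to the right and rows downward; lengths in m; the calibration is good to about 2 mm. A picture is of the moment at which its call begins. camera_model takes no time and is no camera call.
- manip.close_job(): hands the job in; it is judged then, once.
The state is a dict: "time_s": time; "joint_pos": joint angles; "joint_vel": joint speeds; "effort": joint torques, N m; "ee_pos": TCP position; "ee_rot": TCP orientation; "wrist_force": force on the tool from outside, world axes, zero at the start; "wrist_torque": the same for the moment, N m; "gripper_width": finger opening in m; "gripper_force": force on a finger pad.
Only numpy, scipy, OpenCV 4.12 (cv2) and the standard library are available. Lean on these libraries where they do the work, as an engineer would, in place of code of your own. Each camera call takes 0.05 s, during which the arm holds its last target. There are 200 camera calls.

TASK

The measuring wheel is parked leaning in its trough with its kickstand folded back. Flip the kickstand down until it snaps over centre and rests against its lower stop; then grip the wheel by its handle stub, straighten it up and hold it upright for me, with its tyre still down in the trough, while I tighten the hub nut. Finish while still gripping the stub, for without you the wheel tips over to one side, and leave the loose parts around it where they lie.

Things in the scene. Friction and masses are not known exactly. Their poses are not given: they have to be found in the camera images.
- wheel: Measuring wheel without its handle tube, 0.8 kg, brake on: wheel, fork, stub are one rigid piece. Tyre 160 mm dia, 20 wide; black counter housing x 13 to 59, y +-23, top z 232 mm. Origin: lowest point of the tyre; z up along the fork (axle at 80 mm), x rolling forward, y along the axle to the kickstand side. Starts leaning about 11 deg to -y and stays so while the stand is flipped.
- trough: Sheet-steel wheel trough screwed to the counter. Origin: centre of its underside; x along the trough (the wheel's x), z up. Floor plate 250 x 90 x 4 mm; two flared sides 200 mm long, top 50 mm above the counter, 32 mm apart there; a chock before and behind the tyre. The tyre stands on the floor plate (4 mm up) and can lean 11 deg either way, turning about its lowest point.
- stand (a joint): Kickstand hinge angle, rad: 0 folded back, 1.99 down on its lower stop. An over-centre coil spring pushes it back to 0 below 0.60 and snaps it by itself down to 1.99 beyond 0.60. Axis in the wheel's frame about (0.14, -0.98, -0.16), through point stand_pivot. About 1.5 N on the foot, pressed straight down, starts it moving.
- stand_foot (a point): Centre of the round end of the kickstand, a 97 mm round steel leg 10 mm thick with a 15 mm black rubber foot. Folded, it lies in the wheel's frame at (-121, 42, 129) mm, behind the tyre and free from above; at angle 0.60 it has sunk to z 76 mm; down, at (-23, 76, 16) mm.
- stand_pivot (a point): The kickstand's pivot on the left side of the fork, at (-30, 27, 100) mm in the wheel's frame; the leg runs straight from it to point stand_foot.
- stub (a point): Point on the axis of the handle stub at (0, 0, 270) mm in the wheel's frame, where it is to be gripped. The stub is a bare aluminium tube 26 mm in diameter from z 197 mm (fork crown) to its open top at z 303 mm; the wheel's z is its axis.
- handle: Bystander: the wheel's handle tube, taken off, 300 mm long, 24 mm thick, with a black rubber grip 100 mm long at one end and a black side grip block; lies on the counter. Origin under the tube, 170 mm from the rubber end; x along the tube.
- lifting_eye: Bystander: yellow-zinc lifting eye, round base 72 mm across with an upright ring, 83 mm high. Origin: centre of its underside.
- bushing: Bystander: yellow-zinc bushing standing on end, 52 mm in diameter, 55 mm high. Origin: centre of its underside.
- spanner: Bystander: steel open-ended spanner 190 mm long lying on the counter. Origin under its middle; x along it.

How it is judged:
On the way, in this order (a step that is already met when the one before it is completed fails the run):
1. the kickstand is flipped down over centre, against its lower stop (value of joint stand above 1.88 rad), for 0.2 s.
2. the wheel is gripped by its stub and brought upright (angle between wheel's own z axis and vertical below 0.087 rad and contact force between the fingers and wheel above 2 N and distance between the grasp point and stub below 0.05 m), for 0.3 s.
At the end, for the whole second after the job is handed in: Kickstand down on its stop (angle over 1.88); wheel still, within 5 degrees of vertical (trough sides and stand catch it only at about 10), tyre on the trough floor (lowest point under 12 mm above the counter); fingers gripping it with over 2 N at the stub (TCP within 50 mm of site stub) (all of step 2 and value of joint stand above 1.88 rad and z of wheel in the frame of trough below 0.012 m and linear speed of wheel below 0.03 m/s); the arm keeps its last pose, push and grip.
It fails at once if the tyre is lifted out of the trough (z of wheel in the frame of trough above 0.03 m).
It fails at once if a loose part lying around is disturbed (by more than 30 mm) (distance of any of handle, spanner, lifting_eye, bushing from where it was at the start of the episode above 0.03 m).
It also fails if it takes over 58 s, if anything falls off the work surface, if the arm or the gripper's body presses on something with over 40 N, if the wrist force passes 120 N, or if a joint passes its speed limit or range.

## Working session

There is one attempt and no reset: what is moved stays moved. The work goes in short steps, Python scripts to look and compute and a tool call to move; the robot and the scene stay as the last step left them, time stands still between calls to the robot, and variables do not carry over. Pictures are saved under pics/ and viewed, at most 10 in all, crops included, and the job is handed in when it is done.

Besides the shell and the picture viewer there is one more tool, called after "Call:" as a command line: name --pt "numbers of a row" for each row, then --argument value for the rest. servo_tool: Moves the arm, as the interface text tells. Its arguments: {"type":"object","properties":{"deltas":{"type":"array"}},"required":["deltas"]}

```bash
mkdir -p pics
cat > h.py <<'E'
import numpy as np,cv2
from workcell import manip
def grab(n):
    im,d=manip.capture(n); m=manip.camera_model(n); return im,d,np.array(m["intrinsics"]),np.array(m["pose"])
def cloud(d,K,T):
    v,u=np.mgrid[:d.shape[0],:d.shape[1]]
    P=np.stack([(u-K[0,2])/K[0,0]*d,-(v-K[1,2])/K[1,1]*d,-d],-1)
    return P@T[:3,:3].T+T[:3,3]
E
python3 - <<'E'
from h import *
for n in("scene","top"):
    im,d,K,T=grab(n); print(n,K.tolist(),T.round(3).tolist(), (d>0).mean())
    np.savez(n+".npz",im=im,d=d,K=K,T=T)
    cv2.imwrite(f"pics/{n}0.png",cv2.resize(im[:,:,::-1],(800,600)))
print(manip.observe())
E
```

```text
scene [[373.06779172487444, 0.0, 258.8657425896699], [0.0, 373.06779172487444, 191.17859792583732], [0.0, 0.0, 1.0]] [[-0.414, -0.566, 0.713, 1.293], [0.91, -0.241, 0.337, 0.402], [-0.019, 0.788, 0.615, 0.824], [0.0, 0.0, 0.0, 1.0]] 0.9916534423828125
top [[366.3021413667312, 0.0, 258.99592867973115], [0.0, 366.3021413667312, 194.81096448083937], [0.0, 0.0, 1.0]] [[0.003, 0.986, -0.164, 0.314], [-1.0, -0.001, -0.027, 0.006], [-0.027, 0.164, 0.986, 1.31], [0.0, 0.0, 0.0, 1.0]] 0.9964396158854166
{'time_s': 0.1, 'joint_pos': array([-1.20069307e+00,  9.18074011e-02,  1.23181076e+00, -6.77949610e-06,
        1.81980966e+00, -5.66984172e-02]), 'joint_vel': array([-0.00068578, -0.00377528, -0.00148422,  0.00025662,  0.00044533,
        0.00038046]), 'effort': array([ 3.46722205e-03, -4.60219181e+01, -4.19218111e+01,  1.63242053e-04,
        1.05996753e-02,  1.48646450e-05]), 'ee_pos': array([ 0.24828966, -0.5459599 ,  0.24892407]), 'ee_rot': array([-9.05830390e-04,  9.77316087e-01,  2.11783909e-01, -1.46445919e-04]), 'wrist_force': array([-0.07894894,  0.23432585, -0.02188728]), 'wrist_torque': array([-0.00394787,  0.00014584,  0.0409879 ]), 'gripper_force': 0.0, 'gripper_width': 0.08549228666398753}
```

View pics/scene0.png

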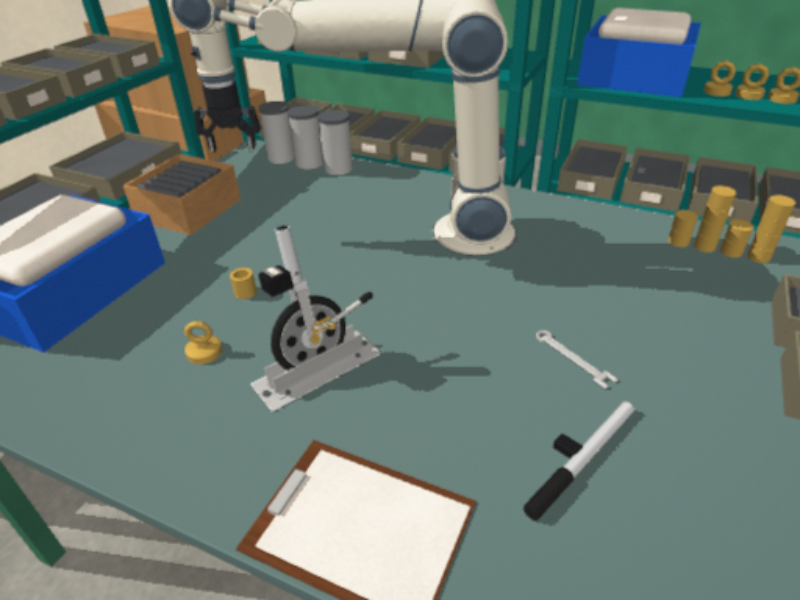

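View pics/top0.png

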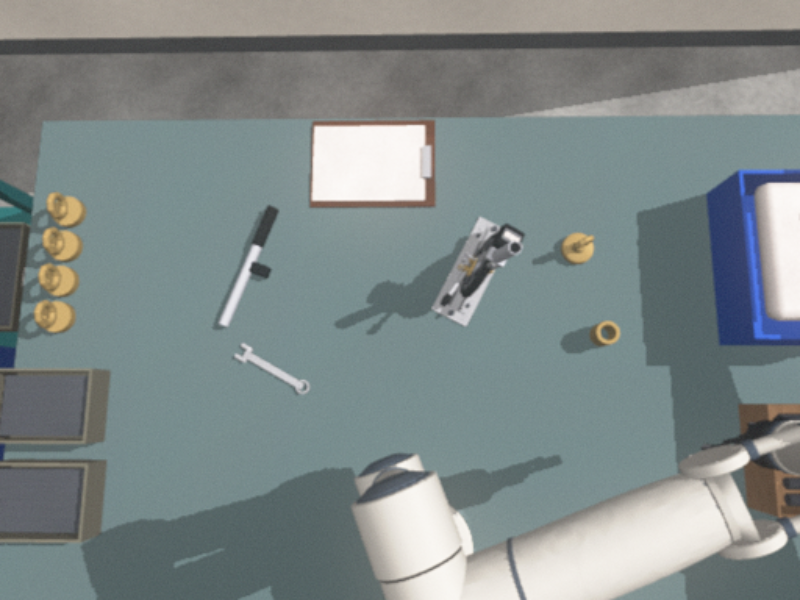

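Run:
```python
from h import *
S={n:np.load(n+".npz") for n in("scene","top")}
P=[];C=[]
for n,s in S.items():
    p=cloud(s["d"],s["K"],s["T"]); k=s["d"]>0
    print(n,"table z",np.median(p[(abs(p[...,0]-.55)<.1)&(abs(p[...,1]-.15)<.1)&k][:,2]))
    P.append(p);C.append(s["im"].astype(int))
# top: trough plate outline by brightness
s=S["top"];p=P[0+1];im=C[1]
def pix(s,p):
    q=(np.asarray(p)-s["T"][:3,3])@s["T"][:3,:3]; return s["K"][0,0]*q[0]/-q[2]+s["K"][0,2], s["K"][1,1]*-q[1]/-q[2]+s["K"][1,2]
c=p[int(270*.64),int(470*.64)];print("near",c)
sat=im.max(-1)-im.min(-1)
m=(sat<30)&(im.min(-1)>120)&(np.hypot(p[...,0]-c[0],p[...,1]-c[1])<.2)&(p[...,2]<.012)
mm=m.astype(np.uint8)
n,l,st,ce=cv2.connectedComponentsWithStats(mm); print(st.tolist())
ys,xs=np.nonzero(m); 
K,T=s["K"],s["T"]
r=np.stack([(xs-K[0,2])/K[0,0],-(ys-K[1,2])/K[1,1],-np.ones(len(xs))],-1)@T[:3,:3].T
w=T[:3,3]+r*((.004-T[2,3])/r[:,2])[:,None]
rect=cv2.minAreaRect((w[:,:2]*1000).astype(np.float32)); print("plate",rect,cv2.boxPoints(rect).tolist())
for i,n in enumerate(S):
    p=P[i];im=C[i];sat=im.max(-1)-im.min(-1)
    near=np.hypot(p[...,0]-c[0],p[...,1]-c[1])<.2
    st=near&(p[...,2]>.24)&(p[...,2]<.32)&(sat<40)&(im.mean(-1)>70)
    q=p[st]; print(n,"stub pts",len(q),q.mean(0).round(4),q.max(0).round(4),q.min(0).round(4))
    for z in np.arange(.2,.32,.02):
        k=near&(abs(p[...,2]-z)<.01)&(im.mean(-1)>70); 
        if k.sum(): print("  z%.2f"%z,k.sum(),p[k].mean(0).round(4))
    for (u,v) in ([(367,296),(360,301)] if n=="scene" else [(447,300),(451,296)]):
        a,b=int(v*.64),int(u*.64); print(" foot",p[a-2:a+3,b-2:b+3,:].round(3).tolist()[2], im[a,b])
    c0=im[int(260*.64):int(315*.64),int(430*.64):int(500*.64)] if n=="top" else im[int(210*.64):int(420*.64),int(240*.64):int(400*.64)]
    cv2.imwrite(f"pics/{n}c.png",cv2.resize(c0[...,::-1].astype(np.uint8),None,fx=5,fy=5) if n!="top" else cv2.resize(im[130:215,265:345,::-1].astype(np.uint8),None,fx=7,fy=7))
```

```text
scene table z -0.000481483585529241
top table z 0.00034230294907611203
near [ 0.58931035 -0.09806641  0.11602543]
[[0, 0, 512, 384, 190681], [243, 127, 110, 108, 5926], [327, 226, 1, 1, 1]]
plate ((589.7913208007812, -100.44651794433594), (399.22662353515625, 390.6612854003906), 13.820505142211914) [[349.2962646484375, 41.54525375366211], [442.6177978515625, -337.80596923828125], [830.286376953125, -242.43829345703125], [736.96484375, 136.91293334960938]]
scene stub pts 220 [ 0.5993 -0.1547  0.2735] [ 0.6101 -0.1413  0.3041] [ 0.5808 -0.1742  0.2401]
  z0.20 74 [ 0.6087 -0.1355  0.1999]
  z0.22 59 [ 0.609  -0.1529  0.2218]
  z0.24 106 [ 0.6143 -0.1564  0.2371]
  z0.26 69 [ 0.6005 -0.1522  0.26  ]
  z0.28 65 [ 0.5989 -0.1555  0.2802]
  z0.30 56 [ 0.5964 -0.1596  0.2977]
 foot [[0.524, -0.051, 0.141], [0.526, -0.046, 0.144], [0.524, -0.044, 0.143], [0.523, -0.041, 0.143], [0.518, -0.041, 0.139]] [41 42 41]
 foot [[0.384, -0.151, -0.003], [0.536, -0.055, 0.137], [0.535, -0.052, 0.137], [0.533, -0.049, 0.136], [0.531, -0.048, 0.135]] [116 116 113]
top stub pts 109 [ 0.5868 -0.1547  0.2841] [ 0.6009 -0.141   0.3057] [ 0.5755 -0.1734  0.2417]
  z0.20 74 [ 0.5963 -0.1386  0.1996]
  z0.22 49 [ 0.6164 -0.1621  0.2236]
  z0.24 105 [ 0.6239 -0.1613  0.2349]
  z0.26 21 [ 0.5874 -0.147   0.2606]
  z0.28 22 [ 0.5852 -0.1513  0.2811]
  z0.30 57 [ 0.5872 -0.1603  0.3002]
 foot [[0.516, -0.043, 0.148], [0.518, -0.047, 0.139], [0.517, -0.05, 0.142], [0.536, -0.058, 0.037], [0.539, -0.063, 0.019]] [56 58 59]
 foot [[0.527, -0.05, 0.144], [0.528, -0.053, 0.139], [0.545, -0.061, 0.046], [0.547, -0.066, 0.03], [0.552, -0.071, 0.004]] [100 100 103]
```

View pics/topc.png

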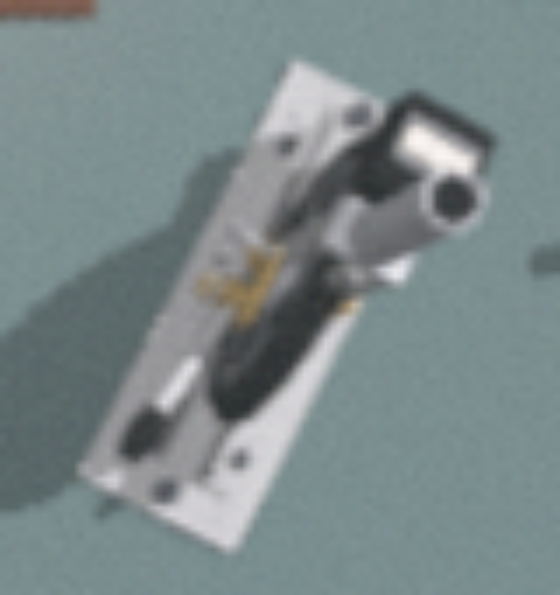

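```bash
python3 -c "
import cv2;i=cv2.imread('pics/scenec.png');print(i.shape)"
```

```text
(670, 515, 3)
```

The top crop shows plate corners at (295,60), (80,473), (237,553), stub mouth at (455,198), and the folded black foot at (143,433). I'll build the wheel pose from the plate corners and check the prediction against the stub and foot.

```bash
cat >> h.py <<'E'
def ray(K,T,u,v,z):
    r=np.array([(u-K[0,2])/K[0,0],-(v-K[1,2])/K[1,1],-1])@T[:3,:3].T
    return T[:3,3]+r*(z-T[2,3])/r[2]
E
python3 - <<'E'
from h import *
from scipy.spatial.transform import Rotation as R
s=np.load("top.npz");K,T=s["K"],s["T"]
c=lambda a,b,z:ray(K,T,265+a/7-.5,130+b/7-.5,z)
A,B,D=c(295,60,.004),c(80,473,.004),c(237,553,.004)
print(A.round(4),B.round(4),D.round(4),"sizes",np.linalg.norm(A-B),np.linalg.norm(B-D))
O=(A+D)/2; x=(A-B)/np.linalg.norm(A-B); yaw=np.arctan2(x[1],x[0]); print("centre",O,"yaw",np.degrees(yaw))
Rt=R.from_euler("z",yaw)
stub=c(455,198,.303)
print("stub mouth by ray",stub,"foot by ray",c(143,433,.137))
for lean in(10,11,12):
    Rw=Rt*R.from_euler("x",lean,degrees=True)
    f=lambda p:(O+Rw.apply(np.array(p)/1000)).round(4)
    print(lean,"mouth",f((0,0,303)),"stub",f((0,0,270)),"foot",f((-121,42,129)),"pivot",f((-30,27,100)))
Rw=Rt*R.from_euler("x",11,degrees=True)
ax=np.array([.14,-.98,-.16]);ax/=np.linalg.norm(ax);pv=np.array([-30,27,100.]);ft=np.array([-121,42,129.])
for th in(0,.2,.4,.6,.8,1,1.99):
    q=pv+R.from_rotvec(ax*th).apply(ft-pv); print(th,q.round(1),(O+Rw.apply(q/1000)).round(4))
print("world x,y of wheel",Rt.apply([1,0,0]),Rt.apply([0,1,0]))
print("upright stub",O+[0,0,.27])
print("tool y",R.from_quat(np.roll(__import__("workcell").manip.observe()["ee_rot"],-1)).as_matrix().round(3).tolist())
E
```

```text
[ 0.7436 -0.1342  0.004 ] [ 0.5228 -0.0199  0.004 ] [ 0.4813 -0.0999  0.004 ] sizes 0.24865675263758974 0.09021391094665959
centre [ 0.61244135 -0.11707892  0.004     ] yaw -27.382554371586764
stub mouth by ray [ 0.58695286 -0.16537109  0.303     ] foot by ray [ 0.52025329 -0.04650527  0.137     ]
10 mouth [ 0.5882 -0.1638  0.3024] stub [ 0.5909 -0.1587  0.2699] foot [ 0.5137 -0.0446  0.1383] pivot [ 0.59   -0.0951  0.1072]
11 mouth [ 0.5859 -0.1684  0.3014] stub [ 0.5887 -0.1628  0.269 ] foot [ 0.5126 -0.0467  0.1386] pivot [ 0.5892 -0.0967  0.1073]
12 mouth [ 0.5835 -0.173   0.3004] stub [ 0.5866 -0.1669  0.2681] foot [ 0.5116 -0.0488  0.1389] pivot [ 0.5884 -0.0983  0.1074]
0 [-121.   42.  129.] [ 0.5126 -0.0467  0.1386]
0.2 [-124.4   44.4  111.3] [ 0.5122 -0.04    0.1217]
0.4 [-124.3   47.4   93.3] [ 0.5153 -0.0344  0.1046]
0.6 [-120.5   50.8   75.8] [ 0.5217 -0.0302  0.0881]
0.8 [-113.4   54.4   59.5] [ 0.5311 -0.0276  0.0728]
1 [-103.1   58.3   44.9] [ 0.5433 -0.0265  0.0592]
1.99 [-22.9  74.4  16.1] [ 0.6243 -0.0444  0.034 ]
world x,y of wheel [ 0.88795547 -0.45992944  0.        ] [0.45992944 0.88795547 0.        ]
upright stub [ 0.61244135 -0.11707892  0.274     ]
tool y [[0.91, 0.414, -0.001], [0.414, -0.91, 0.002], [0.0, -0.002, -1.0]]
```

The prediction matches: the plate measures 249 × 90 mm, and stub mouth and foot agree within a few mm at 11° of lean. Next I move above the foot with the fingers shut and tool y along the wheel's y.

Careful with the scale: shifts go in shares of 30 cm and turns go in shares of pi rad. That gives: 30 cm / 30 = 1, 25 cm / 30 = 0.8333, 0.18 rad / 3.1416 = 0.0573.

Call:
servo_tool --pt "0 0 0.2 0 0 0.0573 1" --pt "0 0 0.4 0 0 0.1146 1" --pt "0.09 0.1667 0.4 0 0 0.1719 1" --pt "0.18 0.3333 0.4 0 0 0.2292 1" --pt "0.27 0.5 0.4 0 0 0.2865 1" --pt "0.36 0.6667 0.4 0 0 0.3438 1" --pt "0.45 0.8333 0.4 0 0 0.4011 1" --pt "0.54 1 0.4 0 0 0.4584 1"

```text
time_s: 1.1
ee_pos: [0.4109, -0.2445, 0.3695]
ee_rot: [-0.0, 0.593, 0.805, 0.0]
wrist_force: [1.9, -1.2, 0.8]
gripper_width: 0.0002
gripper_force: 0.0
```

Scaled: 19.8 cm / 30 = 0.66, -18 cm / 30 = -0.6, 0.795 rad / 3.1416 = 0.2531.

Call:
servo_tool --pt "0.09 0.1667 0 0 0 0.0573 1" --pt "0.18 0.3333 0 0 0 0.1146 1" --pt "0.27 0.5 0 0 0 0.1719 1" --pt "0.3567 0.66 0 0 0 0.2292 1" --pt "0.3567 0.66 -0.1333 0 0 0.2531 1" --pt "0.3567 0.66 -0.3333 0 0 0.2531 1" --pt "0.3567 0.66 -0.5333 0 0 0.2531 1" --pt "0.3567 0.66 -0.6 0 0 0.2531 1"

```text
time_s: 2.1
ee_pos: [0.5154, -0.0478, 0.1849]
ee_rot: [-0.004, 0.238, 0.971, -0.0]
wrist_force: [0.6, -0.3, 0.6]
gripper_width: 0.0002
gripper_force: 0.0
```

Scaled: -7.8 cm / 30 = -0.26, -6.8 cm / 30 = -0.2267.

Call:
servo_tool --pt "0 0 -0.0833 0 0 0 1" --pt "0 0.0133 -0.1267 0 0 0 1" --pt "0 0.02 -0.1467 0 0 0 1" --pt "0.0033 0.0267 -0.1733 0 0 0 1" --pt "0.0067 0.0367 -0.2 0 0 0 1" --pt "0.0133 0.0433 -0.2267 0 0 0 1" --pt "0.0267 0.05 -0.26 0 0 0 1" --pt "0.0267 0.05 -0.26 0 0 0 1"

```text
time_s: 3.1
ee_pos: [0.525, -0.033, 0.1105]
ee_rot: [-0.001, 0.237, 0.971, -0.0]
wrist_force: [0.3, -0.1, -0.0]
gripper_width: 0.0001
gripper_force: 0.0
```

Run:
```python
from h import *
im,d,K,T=grab("scene"); cv2.imwrite("pics/s1.png",cv2.resize(im[120:290,130:290,::-1],None,fx=3.5,fy=3.5)); o=manip.observe();print(o["wrist_force"],o["ee_pos"])
```

```text
[-0.37876585  0.93997744  0.75725268] [ 0.52518058 -0.03310901  0.11125911]
```

View pics/s1.png

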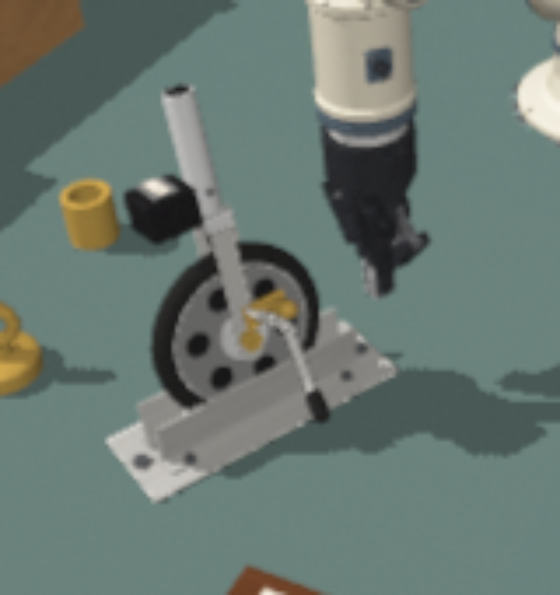

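The leg has snapped down (rubber foot at crop (318,405)) and the wheel is still leaning (stub mouth at (180,92)). I'll check the foot pixel against the prediction and lift clear.

Scaled: 27 cm / 30 = 0.9, 23 cm / 30 = 0.7667.

Call:
servo_tool --pt "-0.0333 0 0.1667 0 0 0 0" --pt "-0.0667 0 0.3667 0 0 0 0" --pt "-0.0667 0 0.5667 0 0 0 0" --pt "-0.0667 0 0.7667 0 0 0 0" --pt "-0.0667 0 0.9 0 0 0 0" --pt "-0.0667 0 0.9 0 0 0 0"

```text
time_s: 3.9
ee_pos: [0.5057, -0.0333, 0.3868]
ee_rot: [0.004, 0.238, 0.971, 0.0]
wrist_force: [-0.9, 0.4, 0.1]
gripper_width: 0.0856
gripper_force: 0.0
```

Run:
```python
from h import *
from scipy.spatial.transform import Rotation as R
def pix(K,T,p):
    q=(np.asarray(p)-T[:3,3])@T[:3,:3]; return K[0,0]*q[0]/-q[2]+K[0,2], K[1,1]*q[1]/q[2]+K[1,2]
o=manip.observe(); print(o["ee_pos"],o["joint_pos"].round(2))
im,d,K,T=grab("scene")
u,v=pix(K,T,[.6243,-.0444,.034]); print("foot pred crop",(u-130)*3.5,(v-120)*3.5)
for n in("scene","top"):
    im,d,K,T=grab(n); p=cloud(d,K,T); near=np.hypot(p[...,0]-.59,p[...,1]+.16)<.05
    k=near&(p[...,2]>.25)&(p[...,2]<.31); q=p[k]; ctr=q.mean(0);print(n,k.sum(),ctr.round(4))
    A=np.c_[q[:,2]-.27,np.ones(len(q))]; print(np.linalg.lstsq(A,q[:,:2],rcond=None)[0].round(4).tolist())
    if n=="top":
        m=(im.mean(-1)<60)&near&(p[...,2]>.2); print("pred mouth px",pix(K,T,[.5859,-.1684,.3014]), "obs",(265+455/7-.5,130+198/7-.5))
    else: print("pred mouth px crop",[(a-b)*3.5 for a,b in zip(pix(K,T,[.5859,-.1684,.3014]),(130,120))])
```

```text
[ 0.50572208 -0.03333317  0.38683024] [-0.13 -0.09  1.17 -0.    2.06 -1.22]
foot pred crop 316.77971945782724 408.4768993643264
scene 197 [ 0.5971 -0.1568  0.279 ]
[[-0.1494, -0.2162], [0.5985, -0.1549]]
pred mouth px crop [np.float64(173.37839312908312), np.float64(86.85698934745922)]
top 23 [ 0.5824 -0.1704  0.2972]
[[0.339, -0.3618], [0.5732, -0.1606]]
pred mouth px (np.float64(330.49612159111507), np.float64(158.29302535795716)) obs (329.5, 157.78571428571428)
```

Stand confirmed down (predicted foot (317,408), seen (318,405)). Both views put the stub at about (0.590, -0.160, 0.27). I approach along its axis with the gripper open.

Scaled: -14.5 cm / 30 = -0.4833, 7.6 cm / 30 = 0.2533, -0.084 rad / 3.1416 = -0.0267.

Call:
servo_tool --pt "0.0667 -0.1333 0.0667 0.0159 -0.0064 0 0" --pt "0.1333 -0.2667 0.0667 0.0318 -0.0159 0 0" --pt "0.2 -0.4 0.0667 0.0519 -0.0267 0 0" --pt "0.2533 -0.4833 0.0333 0.0519 -0.0267 0 0" --pt "0.2533 -0.4833 0 0.0519 -0.0267 0 0" --pt "0.26 -0.47 -0.1 0.0519 -0.0267 0 0" --pt "0.2667 -0.4567 -0.1667 0.0519 -0.0267 0 0" --pt "0.2667 -0.4567 -0.1667 0.0519 -0.0267 0 0"

```text
time_s: 5.05
ee_pos: [0.5845, -0.1687, 0.3289]
ee_rot: [0.019, 0.236, 0.967, 0.09]
wrist_force: [-1.0, -0.2, 0.1]
gripper_width: 0.0856
gripper_force: 0.0
```

Call:
servo_tool --pt "0.005 0.01 -0.0667 0 0 0 0" --pt "0.01 0.02 -0.1333 0 0 0 0" --pt "0.015 0.03 -0.1867 0 0 0 0" --pt "0.0167 0.0333 -0.2067 0 0 0 0" --pt "0.0167 0.0333 -0.2067 0 0 0 0" --pt "0.0167 0.0333 -0.2067 0 0 0 0"

```text
time_s: 5.8
ee_pos: [0.5905, -0.1603, 0.2711]
ee_rot: [0.022, 0.237, 0.967, 0.089]
wrist_force: [0.5, -0.4, 0.6]
gripper_width: 0.0855
gripper_force: 0.0
```

Run:
```python
from h import *
im,d,K,T=grab("scene"); cv2.imwrite("pics/s2.png",cv2.resize(im[60:290,130:290,::-1],None,fx=2.6,fy=2.6)); o=manip.observe();print(o["wrist_force"],o["ee_pos"],o["ee_rot"])
```

```text
[-0.57572432  0.12820566  0.22918521] [ 0.59057976 -0.16038215  0.27107889] [0.02220951 0.23658778 0.96728226 0.08887067]
```

View pics/s2.png

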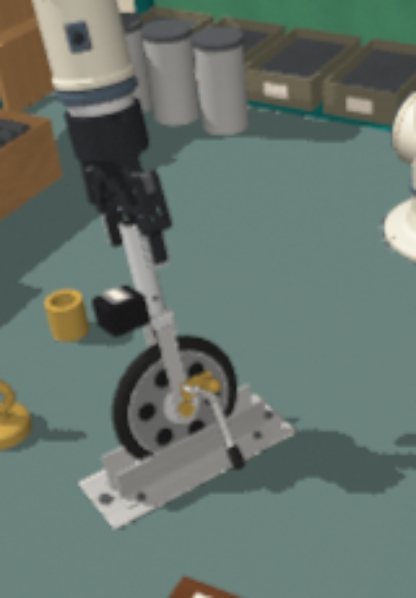

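The stub top at about (140,228) sits between the open fingers, aligned with the tool, and the stand is still down at (235,457). Closing now.

Call:
servo_tool --pt "0 0 0 0 0 0 0.3" --pt "0 0 0 0 0 0 0.6" --pt "0 0 0 0 0 0 1" --pt "0 0 0 0 0 0 1" --pt "0 0 0 0 0 0 1" --pt "0 0 0 0 0 0 1" --pt "0 0 0 0 0 0 1" --pt "0 0 0 0 0 0 1"

```text
time_s: 6.85
ee_pos: [0.5905, -0.1601, 0.2703]
ee_rot: [0.022, 0.236, 0.967, 0.089]
wrist_force: [0.5, 0.6, 2.6]
gripper_width: 0.0247
gripper_force: 58.9
```

Scaled: 2.15 cm / 30 = 0.0717, 1.12 cm / 30 = 0.0373, -0.081 rad / 3.1416 = -0.0258.

Call:
servo_tool --pt "0.005 0.01 0.0017 -0.0035 0.0019 0 1" --pt "0.0093 0.018 0.0033 -0.0064 0.0033 0 1" --pt "0.014 0.027 0.0047 -0.0099 0.0051 0 1" --pt "0.0187 0.036 0.006 -0.0131 0.0067 0 1" --pt "0.0233 0.045 0.0073 -0.0162 0.0083 0 1" --pt "0.028 0.054 0.0087 -0.0194 0.01 0 1" --pt "0.0327 0.063 0.0097 -0.0226 0.0118 0 1" --pt "0.0373 0.0717 0.0107 -0.0258 0.0134 0 1"

```text
time_s: 7.85
ee_pos: [0.6017, -0.1386, 0.274]
ee_rot: [0.011, 0.237, 0.97, 0.044]
wrist_force: [-0.3, -0.4, 5.7]
gripper_width: 0.0246
gripper_force: 59.2
```

Scaled: 2.14 cm / 30 = 0.0713, 1.95 cm / 30 = 0.065, -0.011 rad / 3.1416 = -0.0035.

Call:
servo_tool --pt "0.005 0.0093 0.001 -0.0035 0.0019 0 1" --pt "0.01 0.0187 0.0017 -0.0067 0.0035 0 1" --pt "0.015 0.028 0.002 -0.0102 0.0051 0 1" --pt "0.02 0.0373 0.0027 -0.0137 0.007 0 1" --pt "0.025 0.0467 0.003 -0.0169 0.0089 0 1" --pt "0.03 0.0567 0.0033 -0.0204 0.0105 0 1" --pt "0.034 0.065 0.0033 -0.0236 0.0121 0 1" --pt "0.0373 0.0713 0.0033 -0.0261 0.0134 0 1"

```text
time_s: 8.85
ee_pos: [0.6129, -0.1172, 0.2753]
ee_rot: [0.001, 0.238, 0.971, -0.001]
wrist_force: [0.0, 0.4, 7.0]
gripper_width: 0.0244
gripper_force: 59.1
```

Call:
servo_tool --pt "0 0 0 0 0 0 1" --pt "0 0 0 0 0 0 1" --pt "0 0 0 0 0 0 1" --pt "0 0 0 0 0 0 1"

```text
time_s: 9.35
ee_pos: [0.6129, -0.1172, 0.2753]
ee_rot: [0.001, 0.238, 0.971, -0.001]
wrist_force: [0.4, -0.2, 6.9]
gripper_width: 0.0249
gripper_force: 59.1
```

Run:
```python
from h import *
from scipy.spatial.transform import Rotation as R
o=manip.observe();print(o["wrist_force"],o["wrist_torque"],o["ee_pos"],o["gripper_force"],R.from_quat(np.roll(o["ee_rot"],-1)).as_matrix()[:,2])
im,d,K,T=grab("scene"); cv2.imwrite("pics/s3.png",cv2.resize(im[90:290,130:290,::-1],None,fx=3,fy=3))
for n in("scene","top"):
    im,d,K,T=grab(n);p=cloud(d,K,T); bright=im.mean(-1)>90
    for lo in(.205,.22,.235):
        k=(abs(p[...,2]-lo)<.008)&(np.hypot(p[...,0]-.6124,p[...,1]+.1171)<.03)&bright; print(n,lo,k.sum(),p[k].mean(0).round(4))
O=np.array([.6124,-.1171,.004])
f=O+R.from_euler("z",-27.38,degrees=True).apply([-.0229,.0744,.0161])
q=(f-T[:3,3])  # foot prediction in scene
m=manip.camera_model("scene");K,T=np.array(m["intrinsics"]),np.array(m["pose"])
for P in(f,O+[0,0,.08],O+[0,0,.197]):
    q=(P-T[:3,3])@T[:3,:3];print("pred px crop",3*(K[0,0]*q[0]/-q[2]+K[0,2]-130),3*(K[1,1]*q[1]/q[2]+K[1,2]-90))
```

```text
[ 0.3690079  -0.23602121  6.89293371] [0.24156721 0.02147965 0.02528686] [ 0.61292459 -0.11716844  0.27526097] 59.062140583992004 [ 0.00122626 -0.00134714 -0.99999834]
scene 0.205 51 [ 0.6221 -0.1035  0.2034]
scene 0.22 26 [ 0.6201 -0.1069  0.2206]
scene 0.235 47 [ 0.6235 -0.1118  0.2355]
top 0.205 49 [ 0.6066 -0.1108  0.2027]
top 0.22 12 [ 0.6054 -0.1104  0.218 ]
top 0.235 14 [ 0.6027 -0.1111  0.2345]
pred px crop 275.11234930844626 452.4269854682751
pred px crop 209.36666590122636 375.96559611540397
pred px crop 194.78742006259063 282.08631772911804
```

View pics/s3.png

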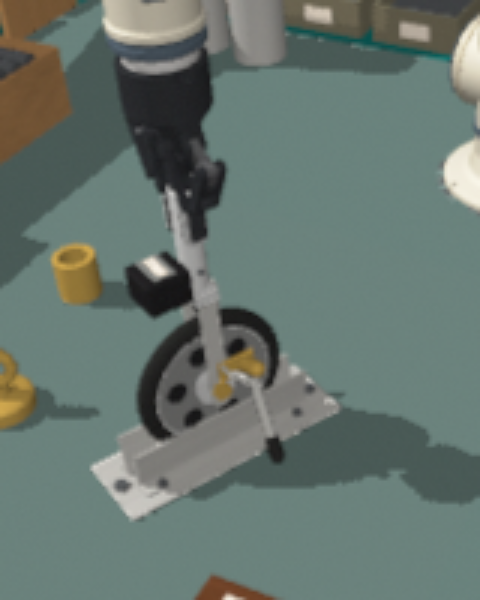

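The foot at (274,450) matches the upright prediction of (275,452). The stub from (178,200) to (205,290) looks slightly slanted, so I'll check the tilt with predicted axis lines (0° and ±5°).

Run:
```python
from h import *
from scipy.spatial.transform import Rotation as R
O=np.array([.6124,-.1171,.004]);Rt=R.from_euler("z",-27.38,degrees=True)
out=[]
for n in("scene",):
    im,d,K,T=grab(n);Z=8;u0,v0=165,145
    c=cv2.resize(im[v0:v0+75,u0:u0+70,::-1],None,fx=Z,fy=Z,interpolation=cv2.INTER_CUBIC)
    def px(P):
        q=(P-T[:3,3])@T[:3,:3];return(int(Z*(K[0,0]*q[0]/-q[2]+K[0,2]-u0+.5)),int(Z*(K[1,1]*q[1]/q[2]+K[1,2]-v0+.5)))
    for a,col in((-5,(0,255,255)),(0,(0,0,255)),(5,(255,255,0))):
        Rw=Rt*R.from_euler("x",a,degrees=True)
        for y in(-.013,.013):
            cv2.line(c,px(O+Rw.apply([0,y,.15])),px(O+Rw.apply([0,y,.26])),col,1)
    # silhouette edges of cylinder use camera-perpendicular offset
    out.append(c)
cv2.imwrite("pics/s4.png",out[0])
```

```text
(no output)
```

View pics/s4.png

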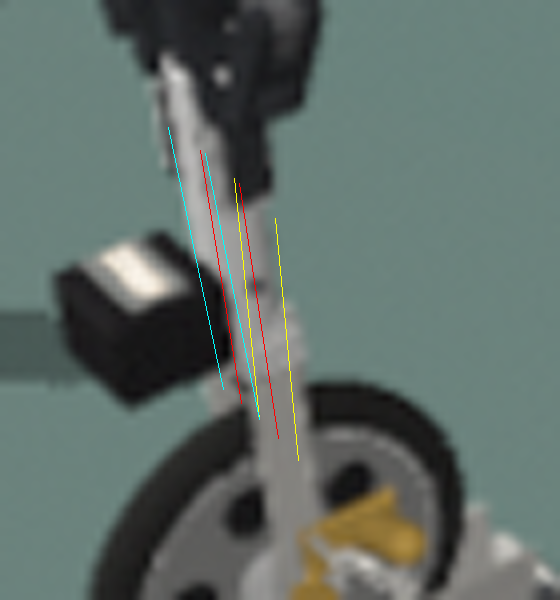

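Run:
```python
from h import *
from scipy.optimize import least_squares
from scipy.spatial.transform import Rotation as R
Rt=R.from_euler("z",-27.38,degrees=True)
O=np.array([.6124,-.1171,.004])
def fit(q,f_scale=.002):
    def res(a,q):
        dirv=np.array([a[2],a[3],1]);dirv/=np.linalg.norm(dirv);w=q-[a[0],a[1],.23]
        return np.linalg.norm(np.cross(w,dirv),axis=1)-.013
    s=least_squares(res,[.6124,-.1171,0,0],args=(q,),loss="soft_l1",f_scale=f_scale)
    return s.x,np.abs(res(s.x,q)).mean()
cl=[]
for n in("scene","top"):
    P=[]
    for i in range(4):
        im,d,K,T=grab(n);p=cloud(d,K,T);im=im.astype(int)
        w=Rt.inv().apply((p-O).reshape(-1,3)).reshape(p.shape)
        k=(w[...,2]>.202)&(w[...,2]<.252)&(np.hypot(w[...,0],w[...,1])<.028)&(im.mean(-1)>80)
        P.append(w[k])
        if i==0 and n=="scene":
            for v,u in zip(*np.nonzero(k)):
                if v%3==0: print(v,u,w[v,u].round(3),im[v,u].mean().round()) if u%2 else None
    q=np.concatenate(P);cl.append(Rt.apply(q)+O);print(n,len(q))
for q in(cl[0],np.concatenate(cl)):
    a,e=fit(q);t=Rt.inv().apply([a[2],a[3],0]);print("axis at z.23",a[:2].round(4),"slope along wheel x,y deg",np.degrees(t[:2]).round(2),"res",e.round(4))
```

```text
171 189 [0.014 0.006 0.251] 179.0
171 191 [0.01  0.01  0.251] 157.0
171 197 [-0.008  0.008  0.242] 122.0
174 189 [0.014 0.003 0.24 ] 170.0
174 191 [0.011 0.008 0.241] 166.0
174 193 [0.007 0.013 0.242] 158.0
174 195 [0.002 0.014 0.24 ] 151.0
174 197 [-0.005  0.011  0.235] 125.0
177 189 [0.014 0.    0.228] 100.0
177 191 [0.012 0.008 0.231] 161.0
177 193 [0.009 0.015 0.234] 159.0
177 195 [0.004 0.016 0.232] 152.0
177 197 [-0.003  0.013  0.227] 134.0
180 193 [0.009 0.012 0.222] 134.0
180 195 [0.005 0.014 0.221] 138.0
180 197 [-0.001  0.015  0.219] 83.0
183 195 [0.006 0.013 0.211] 154.0
183 197 [0.001 0.016 0.21 ] 141.0
186 195 [0.008 0.014 0.202] 152.0
scene 450
top 162
axis at z.23 [ 0.6147 -0.1172] slope along wheel x,y deg [-1.24  0.2 ] res 0.0013
axis at z.23 [ 0.6137 -0.1162] slope along wheel x,y deg [ 0.81 -0.07] res 0.0013
```

The cylinder fit gives about 1° of tilt, with 59 N of grip and the tyre pressed on the floor at about 7 N. Handing in.

```bash
python3 -c "
from workcell import manip
print(manip.close_job())"
```

```text
the job is handed in; nothing more can be done
None
```

The job is handed in with the kickstand down on its stop and the gripper holding the wheel by its stub at about 59 N, measured at about 1° from vertical with its tyre in the trough; no loose part was knowingly touched, though I did not re-measure them, and the hand-in returned no verdict.

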